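# Check the brake lever on a rebuilt master cylinder

## Task

The rebuilt front brake on the handlebar in the vice has just been bled, so check that its lever stops short of the grip: with the outside of your fingers press the lever in towards the grip until it comes up hard against its stop, hold it firmly there for two seconds, then ease it back out without letting it fly, and come away. Press on the lever's outer face only and never take hold of it, do not push on the bar or the grip, do not force the lever or turn its clamp round the bar, and leave the things standing round the vice where they are.

Things in the scene. Friction and masses are not known exactly. Their poses are not given: they have to be found in the camera images.
- lever_face (a point): Press here: mid-height of the outer face of the brake lever's blade (bare aluminium, 15 mm tall, 9 mm thick, on the robot's side of the black grip), 90 mm from its pivot; the face is straight for 35 mm each side. Axes turn with the lever; when out: x points through the blade to the grip (the way to press), y to the bar's free end, z up. 46 mm from blade to grip. Clear in front and below
- brake_lever (a joint): Lever angle, rad: 0 out (at rest), grows as pressed in. Moves freely to 0.25 (22 mm at lever_face), then the shut-in fluid stops it, 20 mm short of the grip. Return spring at lever_face: 3 N to start, 7 N just before the stop; at the stop about 7 N for each further mm. Firm: 9 N or more at the stop; over 45 N is forcing. Let go, it flies out; eased means under 3 rad/s (0.25 m/s at lever_face)
- lever_pivot (a point): Centre of the lever's pivot, 42 mm from the bar's axis, by the clamp
- lever_ball (a point): Centre of the 19 mm ball at the lever's free end, 163 mm from the pivot along the lever's y
- lever_rib: The rib that makes the bar-side face of the lever's blade, 4 mm thick, 10 mm tall, behind the 5 mm outer strip; part of the lever, origin at the lever pivot, axes as lever_face. Only fingers behind the lever would touch it
- reservoir_lid (a point): Middle of the black lid (66 by 48 mm) of the brake's fluid reservoir, 52 mm above the bar's axis when level, 34 mm to the lever's side of it; part of the master cylinder clamped round the bar between vice and grip; its axes are the clamp's
- perch (a joint): Angle of the clamp (with cylinder, reservoir and lever) round the bar, rad: 0 with the lever level, positive with the lever raised; starts between -0.2 and 0.2. It slips round the bar if the lever is pushed up or down, out of its plane, with about 18 N or more
- handlebar: The bar, dark steel tube 22 mm across, level, 147 mm above the bench, with its rubber grip (33 mm across, 120 mm long) and end weight; origin on its axis in the middle of the vice jaws, y along it to the free end, which is 313 mm away; fixed
- grip_mid (a point): Middle of the grip, on the bar's axis
- vice: Dark blue-grey bench vice that holds the bar, 110 mm wide, top of its jaws 168 mm high; origin under the middle of its jaws on the bench, y along the bar to the grip; its screw and handle point along +x, away from the robot, its anvil reaches 130 mm towards -x; fixed
- glue_can_mid (a point): Middle of an open tin can, 75 mm across and 90 mm high, with a brush standing in it to 140 mm; loose, leave alone
- oil_tin_mid (a point): Middle of a dark red oblong oil tin, 58 by 88 mm, 134 mm high with its cap; loose, leave alone
- jar_mid (a point): Middle of a glass jar, 68 mm across, 85 mm high; loose, leave alone
- spanner: Steel spanner 170 mm long lying flat on the bench; loose, leave alone

How it is judged:
By the outcome, as a careful person would: the job done as asked, in the order asked, and still so for the second after the job is handed in, with the robot touching nothing.
It also fails if it takes over 51 s, if anything falls off the work surface, if the arm or the gripper's body presses on something with over 40 N, if the wrist force passes 120 N, or if a joint passes its speed limit or range.

## Robot

A 6-joint arm with a two-finger parallel gripper is mounted at the origin on the work surface. World frame = base frame: x ahead of the robot, y to its left, z up, the work surface at z = 0. Lengths are in mm, angles in rad, forces in N, time in s.
With the tool pointing down it reaches from about 350 to 775 mm from the base axis. Payload 7.3 kg.
Tool frame: the origin (TCP) lies on the centre line of the jaws, within the pads' length; the fingertips stand 17 mm ahead of it and the grasp point (between the pads) lies 2 mm behind it; z points along the fingers, y is the line along which they close (so a half turn about z gives the same grasp; the last joint's range is limited). The gripper opens to 92 mm and grips with 3 to 60 N. Pads are 19 mm wide; open, the fingers measure 130 mm over their backs; the gripper's body (75 mm by 190 mm) begins 47 mm behind the grasp point.
Start: joints at [1.063, 0.342, 1.524, -0, 1.275, -0.146], TCP at [185.814, 491.036, 243.741] pointing down, gripper open.
Joint ranges: [-2.53, 2.53], [-0.77, 2.02], [0.04, 2.7], [-1, 4.14], [0.28, 2.66], [-3.11, 3.11]. Speed limits (rad/s): [2.57, 2.57, 3.14, 3.14, 3.14, 3.14].

## Interface

Orientations are given as [roll, pitch, yaw] about the fixed x, y, z axes, in that order (R = Rz(yaw) Ry(pitch) Rx(roll)).
In Python, from plant import bot gives the robot as it stands. The module is installed in compiled form; this text tells all that it offers.
- The arm moves only by the shell command python3 -m pendant 'ROWS'. ROWS is JSON, a list of rows, each a list of 3 entries, a list of its own where there are three numbers: the shift along the world's x, y, z as a fraction of full scale, then the turn, a rotation vector about the world's x, y, z as a fraction of full scale, then the opening, from -1 (shut) to 1 (fully open), so that 0 is half open. In form: [[[tx, ty, tz], [rx, ry, rz], claw], ...]. A call has exactly 10 rows; each row shifts and turns the commanded pose from where the row before left it; what a row does not reach is not made up. Full scale, the value 1, is 30 mm for a shift and 0.12 rad for a turn. A row lasts 1/12 s, in which the tool goes at most 41.7 mm and 7.16 degrees, less where a joint would pass 70% of its speed; a pose out of reach is approached as far as the arm can. A call with a number of a shift or a turn outside -1 to 1 is refused whole. A call with a gripper value outside its range is refused whole. The fingers move at their own pace and stop on an object; the grip force is fixed at half the most. Time passes only in rows, so rows that do not move let the fingers close, or fill a call up. It gives the time, the measured TCP pose, the force, the opening and the grip force at its end, in the units of the state.
- bot.get_obs(): the state, without advancing time (a new reading comes with each control period).
- bot.capture(name): name is "scene" or "top" or "wrist"; returns the picture (384x512x3 uint8, blue, green, red); there is no depth.
- bot.camera_params(name): a dict with "fovy" (degrees; the focal length in pixels is half the picture's height over the tangent of half this angle, whatever the lens; pixels are square), "cx", "cy" (the principal point, pixels), "distortion" ([k1, k2, p1, p2, k3] as OpenCV has them; the pictures are not rectified), "camera_from_world" (4x4, takes a point from world to camera coordinates). Camera axes: x right, y down, z forward; pixel columns grow to the right and rows downward; lengths in mm; the calibration is good to about 2 mm. A picture is of the moment at which its call begins: read the wrist's pose just before it. camera_params takes no time and is no camera call; for the wrist camera it gives the pose at the moment of the call.
- bot.close_job(): hands the job in; it is judged then, once.
The state is a dict: "time": time; "joint_positions": joint angles; "dq": joint speeds; "tau": joint torques, N m; "tool_pos": TCP position; "tcp_rot": TCP orientation; "contact_force": force on the tool from outside, world axes, zero at the start; "moment": the same for the moment, N m; "grip_width": finger opening in mm; "finger_force": force on a finger pad.
Only numpy, scipy, OpenCV 4.12 (cv2) and the standard library are available. Lean on these libraries where they do the work, as an engineer would, in place of code of your own. Each camera call takes 0.05 s, during which the arm holds its last target. There are 200 camera calls.

## Working session

There is one attempt and no reset: what is moved stays moved. The work goes in short steps, Python scripts to look and compute and a shell command to move; the robot and the scene stay as the last step left them, time stands still between calls to the robot, and variables do not carry over. Pictures are saved under pics/ and viewed, at most 10 in all, crops included, and the job is handed in when it is done.

```bash
mkdir -p pics; cat > h.py <<'E'
import numpy as np, cv2
from plant import bot
def cam(n):
    p=bot.camera_params(n); f=192/np.tan(np.radians(p["fovy"])/2)
    K=np.array([[f,0,p["cx"]],[0,f,p["cy"]],[0,0,1]]); return K,np.array(p["distortion"],float),np.array(p["camera_from_world"])
def ray(c,uv):
    K,d,T=c; q=cv2.undistortPoints(np.array([[uv]],float),K,d)[0,0]
    R=T[:3,:3]; v=R.T@np.array([q[0],q[1],1]); return -R.T@T[:3,3], v/np.linalg.norm(v)
def onz(c,uv,z):
    o,v=ray(c,uv); return o+v*(z-o[2])/v[2]
def tri(obs):
    A=np.zeros((3,3));b=np.zeros(3);L=[ray(c,uv) for c,uv in obs]
    for o,v in L:
        P=np.eye(3)-np.outer(v,v);A+=P;b+=P@o
    x=np.linalg.solve(A,b); return x,[np.linalg.norm((np.eye(3)-np.outer(v,v))@(x-o)) for o,v in L]
def proj(c,X):
    K,d,T=c; return cv2.projectPoints(np.array([X],float).reshape(-1,1,3),cv2.Rodrigues(T[:3,:3])[0],T[:3,3],K,d)[0].reshape(-1,2)
E
python3 - <<'E'
from h import *
o=bot.get_obs(); print({k:np.round(v,3) for k,v in o.items()})
for n in("scene","top"):
    im=bot.capture(n); cv2.imwrite(f"pics/{n}0.png",im); K,d,T=cam(n); print(n,K[0,0],d,np.round(-T[:3,:3].T@T[:3,3]),np.round(T[:3,:3],2).tolist())
    cv2.imwrite(f"pics/{n}0v.png",cv2.resize(im,(800,600)))
E
```

```text
{'time': np.float64(0.0), 'joint_positions': array([ 1.063,  0.343,  1.525, -0.   ,  1.275, -0.146]), 'dq': array([-0.001, -0.   ,  0.001, -0.001,  0.   ,  0.001]), 'tau': array([ 1.0000e-03, -4.3125e+01, -2.4421e+01,  7.2000e-02,  5.6000e-02,
       -0.0000e+00]), 'tool_pos': array([185.628, 490.676, 243.048]), 'tcp_rot': array([-3.14, -0.  ,  2.78]), 'contact_force': array([-0.016, -0.445,  0.489]), 'moment': array([ 0.018,  0.055, -0.001]), 'finger_force': np.float64(0.0), 'grip_width': np.float64(91.701)}
scene 356.3023467126106 [-0.02997899  0.          0.          0.          0.        ] [1414.  -41.  665.] [[0.03, 1.0, 0.02], [0.55, 0.0, -0.83], [-0.83, 0.04, -0.55]]
top 467.86571477146754 [-0.01183808  0.          0.          0.          0.        ] [ 490.   -4. 1183.] [[-0.01, -1.0, -0.01], [-0.99, 0.01, -0.13], [0.13, 0.0, -0.99]]
```

View pics/scene0v.png

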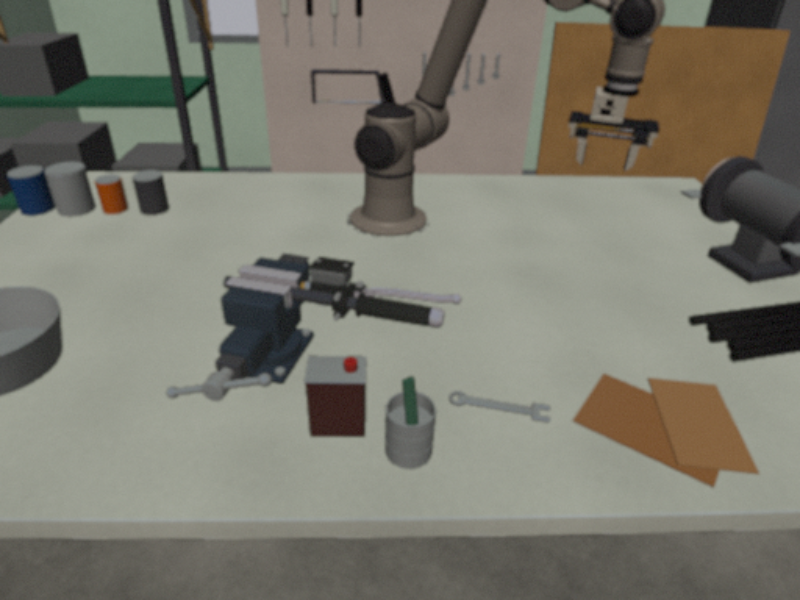

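View pics/top0v.png

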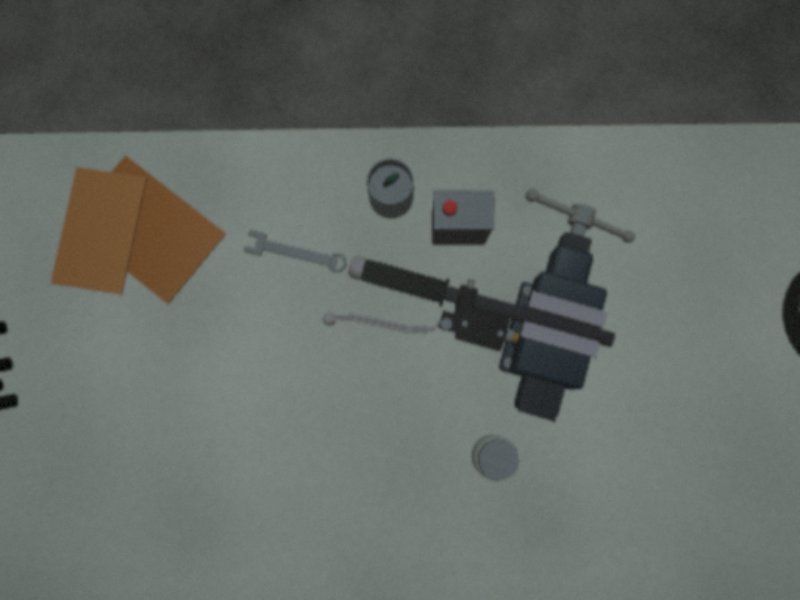

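The scene and top views show the bar running out to the left in the top picture. In the 800x600 top picture the lever ball is at (329,319), the grip end at (357,267) and the pivot near (447,325). In the scene picture the ball is at (456,299) and the grip end at (437,317).

```bash
python3 - <<'E'
from h import *
s=cam("scene");t=cam("top");k=512/800
P=lambda a,b:tri([(s,(a[0]*k,a[1]*k)),(t,(b[0]*k,b[1]*k))])
for n,a,b in [("ball",(456.5,299),(329,319)),("gripend",(437,317),(357,267)),("gripstart",(360,303),(446,291))]:
    x,e=P(a,b);print(n,x.round(1),np.round(e,1))
for n,b,z in [("ball",(329,319),147),("gripend",(357,267),147),("gripstart",(446,291),147),("barend",(612,339),147),("jar",(496,458),85),("jarbase",(490,452),0),("pivot",(447,324),147),("bl1",(400,327),147),("bl2",(350,319.5),147)]:
    print(n,onz(t,(b[0]*k,b[1]*k),z).round(1))
a=cv2.imread("pics/scene0.png")[150:220,190:310];b=cv2.imread("pics/top0.png")[155:225,200:320]
cv2.imwrite("pics/c.png",np.vstack([cv2.resize(x,None,fx=5,fy=4.2,interpolation=cv2.INTER_CUBIC) for x in(a,b)]))
E
```

```text
ball [609.6 104.3 134.1] [2. 2.]
gripend [682.9  62.5 147.5] [1.8 1.8]
gripstart [645.9 -63.5 149.7] [3. 3.]
ball [607.9 101.  147. ]
gripend [682.8  60.7 147. ]
gripstart [646.3 -66.7 147. ]
barend [ 574.6 -301.1  147. ]
jar [ 405.6 -139.5   85. ]
jarbase [ 408.6 -140.7    0. ]
pivot [598.8 -67.2 147. ]
bl1 [ 5.953e+02 -2.000e-01  1.470e+02]
bl2 [606.9  71.  147. ]
```

View pics/c.png

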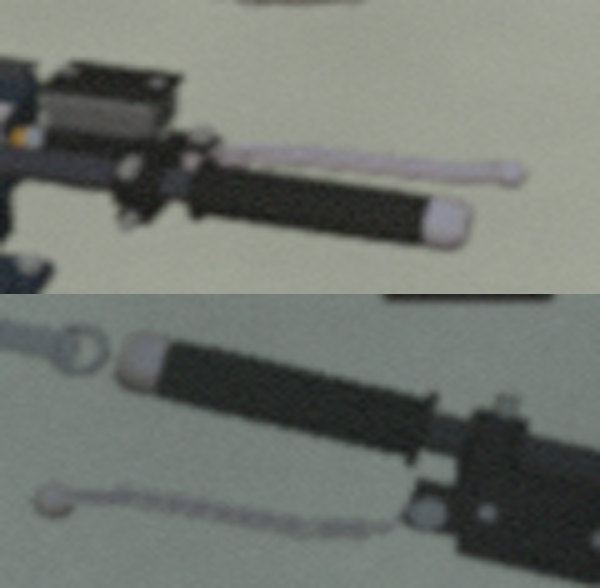

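The crop confirms the geometry. The lever hangs slightly low, with perch around -0.16 rad, and the offsets of pivot, blade and ball agree with the text. I'll move to about 40 mm in front of the lever, with the fingers shut and turned so that their backs face the blade.

```bash
python3 -m pendant '[[[0.59,-0.74,-0.05],[0,0,-0.62],-1],[[0.59,-0.74,-0.05],[0,0,-0.62],-1],[[0.59,-0.74,-0.05],[0,0,-0.62],-1],[[0.59,-0.74,-0.05],[0,0,-0.62],-1],[[0.59,-0.74,-0.05],[0,0,-0.62],-1],[[0.59,-0.74,-0.05],[0,0,-0.62],-1],[[0.59,-0.74,-0.05],[0,0,-0.62],-1],[[0.59,-0.74,-0.05],[0,0,-0.62],-1],[[0.59,-0.74,-0.05],[0,0,-0.62],-1],[[0.59,-0.74,-0.05],[0,0,-0.62],-1]]'
python3 -m pendant '[[[0.59,-0.74,-0.05],[0,0,-0.63],-1],[[0.59,-0.74,-0.05],[0,0,-0.63],-1],[[0.59,-0.74,-0.05],[0,0,-0.63],-1],[[0.59,-0.74,-0.05],[0,0,-0.63],-1],[[0.59,-0.74,-0.05],[0,0,-0.63],-1],[[0.59,-0.74,-0.05],[0,0,-0.63],-1],[[0.59,-0.74,-0.05],[0,0,-0.63],-1],[[0.59,-0.74,-0.05],[0,0,-0.63],-1],[[0.59,-0.74,-0.05],[0,0,-0.63],-1],[[0.59,-0.74,-0.05],[0,0,-0.63],-1]]'
python3 - <<'E'
from h import *
o=bot.get_obs(); print(o["time"],o["tool_pos"].round(1),o["tcp_rot"].round(3),o["joint_positions"].round(2),o["contact_force"].round(2),o["grip_width"])
T=cam("wrist")[2];print(np.round(-T[:3,:3].T@T[:3,3]),np.round(T[:3,:3],2).tolist(),proj(cam("wrist"),[599.7,30,136]))
np.savez("pics/w1.npz",*cam("wrist"));cv2.imwrite("pics/w1.png",bot.capture("wrist"))
E
```

```text
time: 0.93
tool_pos: [363.3, 267.8, 228.4]
tcp_rot: [-3.141, -0.0, 2.032]
contact_force: [-0.0, -0.0, -0.3]
grip_width: 29.3
finger_force: 0.0
time: 1.77
tool_pos: [540.3, 45.8, 213.3]
tcp_rot: [-3.141, 0.0, 1.276]
contact_force: [-0.4, 1.6, 0.3]
grip_width: 0.6
finger_force: 0.0
1.7667 [540.3  45.8 213.3] [-3.141  0.     1.276] [-0.06  0.4   1.52  0.    1.22  0.24] [-0.42  1.6   0.34] 0.6243153324035668
[565. 128. 355.] [[0.96, -0.29, -0.0], [-0.28, -0.91, 0.31], [-0.09, -0.3, -0.95]] [[327.77045875 205.95771166]]
```

View pics/w1.png

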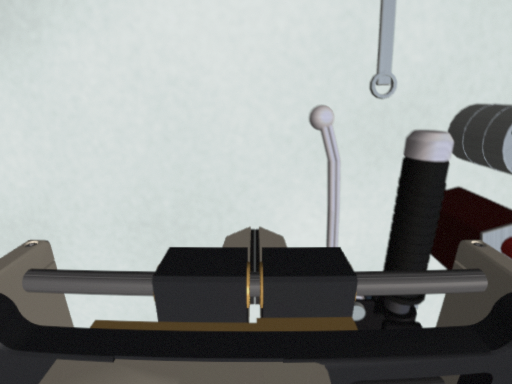

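The wrist view shows the ball at (321,117) and the blade running from (338,160) down to (333,245). Its left edge is near (329,206), and the predicted face point projects to (328,206), so they agree. Next I'll refine the height and the face line.

```bash
python3 - <<'E'
from h import *
z=np.load("pics/w1.npz");w=(z["arr_0"],z["arr_1"],z["arr_2"]);s=cam("scene");t=cam("top")
im=cv2.imread("pics/w1.png");g=cv2.cvtColor(im,6).astype(int)
for r in (160,175,190,205,220,235): print(r,g[r,318:348:1])
x,e=tri([(w,(321,117)),(s,(292.4,191.3)),(t,(210.6,204))]);print("ball",x.round(1),np.round(e,1))
x2,e=tri([(w,(321,117)),(s,(292.4,191.3))]);print(x2.round(1),np.round(e,1))
x2,e=tri([(w,(321,117)),(t,(210.6,204))]);print(x2.round(1),np.round(e,1))
x2,e=tri([(w,(429,142)),(s,(280,203)),(t,(228.5,171))]);print("gripend",x2.round(1),np.round(e,1))
E
```

```text
160 [214 215 214 215 215 215 216 215 200 159 113 117 146 170 185 186 173 145
 143 169 187 191 198 213 215 215 217 216 216 216]
175 [216 216 217 216 218 218 218 217 203 159 106 104 136 166 184 187 176 156
 151 171 188 191 199 212 216 217 216 216 216 215]
190 [221 221 221 222 221 222 221 219 205 161 109 104 139 168 185 187 173 149
 152 173 190 196 205 217 219 220 219 220 219 220]
205 [219 217 218 218 219 221 221 219 207 161 105 108 141 171 185 188 172 146
 156 178 191 197 211 217 219 219 221 220 220 220]
220 [223 222 221 222 222 223 223 222 195 134  93 115 148 172 183 177 155 148
 166 187 192 205 218 221 222 222 222 222 222 221]
235 [224 224 224 223 224 223 222 212 165 105  99 136 162 178 182 168 144 157
 179 188 203 217 219 219 220 220 219 220 219 219]
ball [610.3 103.9 135.1] [1.1 2.9 1.9]
[610.9 104.7 135.6] [1.9 1.9]
[610.3 102.5 133.9] [0.6 0.6]
gripend [683.2  63.  147.5] [0.6 2.1 2.4]
```

```bash
python3 - <<'E'
from h import *
z=np.load("pics/w1.npz");w=(z["arr_0"],z["arr_1"],z["arr_2"])
a=onz(w,(328.6,165),136.5);b=onz(w,(328.6,210),136.5);d=(b-a)[:2];u=-d/np.linalg.norm(d)
print(a,b,"u",u,"bar u",np.array([682.9-574.6,62-(-301.1)])/np.hypot(108.3,363.1))
ball=np.array([610.3,103.9,135.1]);print("face at 90:",a[:2]+u*(np.dot(ball[:2]-a[:2],u)-73), "ball-pt", np.dot(ball[:2]-a[:2],[u[1],-u[0]]))
E
```

```text
[607.75709903  64.56209863 136.5       ] [599.52781121  26.41854313 136.5       ] u [0.21089288 0.97750918] bar u [0.28582213 0.95828269]
face at 90: [600.58451386  31.31646344] ball-pt -5.81037437365115
```

```bash
python3 -m pendant '[[[0.057,-0.017,-0.29],[-0.039,-0.13,0.074],-1],[[0.057,-0.017,-0.29],[-0.039,-0.13,0.074],-1],[[0.057,-0.017,-0.29],[-0.039,-0.13,0.074],-1],[[0.057,-0.017,-0.29],[-0.039,-0.13,0.074],-1],[[0.057,-0.017,-0.29],[-0.039,-0.13,0.074],-1],[[0.057,-0.017,-0.29],[-0.039,-0.13,0.074],-1],[[0.057,-0.017,-0.29],[-0.039,-0.13,0.074],-1],[[0.057,-0.017,-0.29],[-0.039,-0.13,0.074],-1],[[0.057,-0.017,-0.29],[-0.039,-0.13,0.074],-1],[[0,0,0],[0,0,0],-1]]'
python3 - <<'E'
from h import *
from scipy.spatial.transform import Rotation as R
o=bot.get_obs(); print(o["time"],o["tool_pos"].round(1),R.from_euler("xyz",o["tcp_rot"]).as_matrix().round(3).tolist(),o["contact_force"].round(2),o["joint_positions"].round(2))
np.savez("pics/w2.npz",*cam("wrist"));cv2.imwrite("pics/w2.png",bot.capture("wrist"))
im=bot.capture("top");cv2.imwrite("pics/top2.png",im);print(proj(cam("wrist"),[[600.6,31.3,136.5],[610.3,103.9,135.1]]))
E
```

```text
time: 2.65
tool_pos: [553.6, 42.7, 133.4]
tcp_rot: [2.999, 0.007, 1.36]
contact_force: [-0.7, 0.6, -0.1]
grip_width: 0.5
finger_force: 0.0
2.65 [553.6  42.7 133.4] [[0.209, 0.968, 0.138], [0.978, -0.206, -0.036], [-0.007, 0.142, -0.99]] [-0.75  0.56 -0.12] [-0.04  0.45  1.71 -0.04  0.85  0.19]
[[332.49809775 253.74002025]
 [333.56236045 130.69714306]]
```

View pics/w2.png

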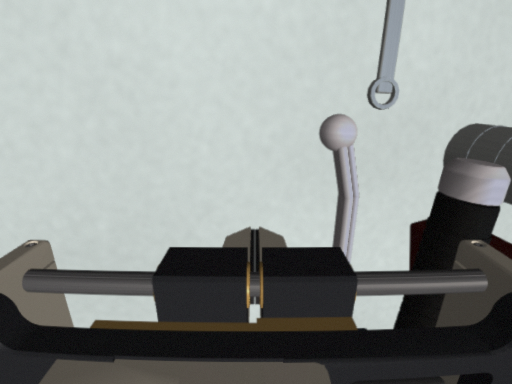

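The ball is now at (338,132), where (334,131) was predicted. I'll re-triangulate it from the two wrist views.

```bash
python3 - <<'E'
from h import *
L=lambda n:(lambda z:(z["arr_0"],z["arr_1"],z["arr_2"]))(np.load(n))
w1,w2=L("pics/w1.npz"),L("pics/w2.npz");s=cam("scene");t=cam("top")
for o in ([(w1,(321.5,117.5)),(w2,(338.5,132.5))],[(w1,(321.5,117.5)),(w2,(338.5,132.5)),(s,(292.4,191.3)),(t,(210.6,204))]):
    x,e=tri(o);print(x.round(1),np.round(e,1))
g=cv2.cvtColor(cv2.imread("pics/w2.png"),6).astype(int)
for r in (195,205,215,225,235,245): print(r,g[r,328:362])
print((-w2[2][:3,:3].T@w2[2][:3,3]).round(1))
for z in(134,136.5,140,143): print(z,[onz(w2,p,z).round(1).tolist() for p in((338,205),(334.5,240))],onz(w1,(328.6,206),z).round(1))
E
```

```text
[611.2 102.4 134. ] [0.3 0.3]
[610.5 103.5 135.5] [1.2 0.6 3.2 1.7]
195 [206 205 205 206 206 206 207 206 204 173 112  67  62  60  58  64  84 110
 129 149 168 174 176 176 173 119 131 152 173 182 181 190 204 206]
205 [207 208 209 209 208 208 207 205 170 108  65  61  61  64  65  72  98 120
 139 159 176 178 178 176 155 140 154 172 181 182 189 202 202 204]
215 [209 209 210 208 210 209 206 171 106  68  63  61  62  65  75  99 122 142
 162 177 178 179 174 139 140 158 177 182 189 204 208 208 205 206]
225 [206 205 207 206 208 203 162  99  65  60  62  63  64  78 101 124 145 164
 177 178 178 171 129 146 164 181 182 194 205 207 209 209 211 211]
235 [211 209 209 210 204 158  94  62  61  62  63  64  80 108 128 149 168 178
 179 176 168 137 152 168 180 184 199 207 208 207 209 208 208 209]
245 [212 211 212 206 151  85  63  61  62  63  64  86 112 132 153 173 177 179
 176 157 142 157 175 180 188 206 210 210 210 210 209 207 208 208]
[551.6 131.6 272.7]
134 [[606.4, 62.0, 134.0], [601.9, 40.1, 134.0]] [600.7  28.9 134. ]
136.5 [[605.4, 63.2, 136.5], [601.0, 41.7, 136.5]] [600.3  30.  136.5]
140 [[604.1, 65.0, 140.0], [599.7, 44.0, 140.0]] [599.7  31.5 140. ]
143 [[602.9, 66.5, 143.0], [598.6, 46.0, 143.0]] [599.2  32.9 143. ]
```

```bash
python3 -m pendant '[[[0.071,-0.016,0.011],[0,0,0],-1],[[0.071,-0.016,0.011],[0,0,0],-1],[[0.071,-0.016,0.011],[0,0,0],-1],[[0.071,-0.016,0.011],[0,0,0],-1],[[0.071,-0.016,0.011],[0,0,0],-1],[[0.071,-0.016,0.011],[0,0,0],-1],[[0.071,-0.016,0.011],[0,0,0],-1],[[0.071,-0.016,0.011],[0,0,0],-1],[[0.071,-0.016,0.011],[0,0,0],-1],[[0.071,-0.016,0.011],[0,0,0],-1]]'; python3 -m pendant '[[[0.016,-0.004,0.0025],[0,0,0],-1],[[0.016,-0.004,0.0025],[0,0,0],-1],[[0.016,-0.004,0.0025],[0,0,0],-1],[[0.016,-0.004,0.0025],[0,0,0],-1],[[0.016,-0.004,0.0025],[0,0,0],-1],[[0.016,-0.004,0.0025],[0,0,0],-1],[[0.016,-0.004,0.0025],[0,0,0],-1],[[0.016,-0.004,0.0025],[0,0,0],-1],[[0,0,0],[0,0,0],-1],[[0,0,0],[0,0,0],-1]]'
```

```text
time: 3.58
tool_pos: [576.7, 37.6, 138.8]
tcp_rot: [2.995, 0.006, 1.359]
contact_force: [-0.1, -0.5, -0.1]
grip_width: 0.4
finger_force: 0.0
time: 4.42
tool_pos: [580.4, 36.7, 139.3]
tcp_rot: [2.995, 0.006, 1.359]
contact_force: [-0.0, -0.4, -0.3]
grip_width: 0.4
finger_force: 0.0
```

```bash
python3 -m pendant '[[[0.016,-0.004,0.002],[0,0,0],-1],[[0.016,-0.004,0.002],[0,0,0],-1],[[0.016,-0.004,0.002],[0,0,0],-1],[[0.016,-0.004,0.002],[0,0,0],-1],[[0.016,-0.004,0.002],[0,0,0],-1],[[0.016,-0.004,0.002],[0,0,0],-1],[[0.016,-0.004,0.002],[0,0,0],-1],[[0.016,-0.004,0.002],[0,0,0],-1],[[0,0,0],[0,0,0],-1],[[0,0,0],[0,0,0],-1]]'
```

```text
time: 5.25
tool_pos: [583.9, 36.1, 139.7]
tcp_rot: [2.996, 0.006, 1.36]
contact_force: [-3.8, 2.1, 1.5]
grip_width: 0.5
finger_force: 2.0
```

```bash
python3 -m pendant '[[[0.032,0.005,0.0043],[0.0117,-0.0035,-0.0825],-1],[[0.032,0.005,0.0043],[0.0117,-0.0035,-0.0825],-1],[[0.032,0.005,0.0043],[0.0117,-0.0035,-0.0825],-1],[[0.032,0.005,0.0043],[0.0117,-0.0035,-0.0825],-1],[[0.032,0.005,0.0043],[0.0117,-0.0035,-0.0825],-1],[[0.032,0.005,0.0043],[0.0117,-0.0035,-0.0825],-1],[[0.032,0.005,0.0043],[0.0117,-0.0035,-0.0825],-1],[[0.032,0.005,0.0043],[0.0117,-0.0035,-0.0825],-1],[[0.032,0.005,0.0043],[0.0117,-0.0035,-0.0825],-1],[[0.032,0.005,0.0043],[0.0117,-0.0035,-0.0825],-1]]'
python3 - <<'E'
from h import *
L=[bot.get_obs()["contact_force"].round(1)]
g=[bot.capture(n) for n in("wrist","scene")];cv2.imwrite("pics/w3.png",g[0]);cv2.imwrite("pics/s3.png",g[1])
print(L,bot.get_obs()["contact_force"].round(1))
c=cv2.resize(g[1][130:240,170:330],None,fx=3.2,fy=3.2,interpolation=2)
cv2.imwrite("pics/v3.png",np.hstack([g[0][80:384,256:512],c[:304]]))
E
```

```text
time: 6.08
tool_pos: [593.4, 37.4, 140.9]
tcp_rot: [2.996, -0.009, 1.259]
contact_force: [-5.3, 2.1, 1.2]
grip_width: 0.3
finger_force: 2.7
[array([-5.3,  2.1,  1.2])] [-4.5  3.2  1.7]
```

View pics/v3.png

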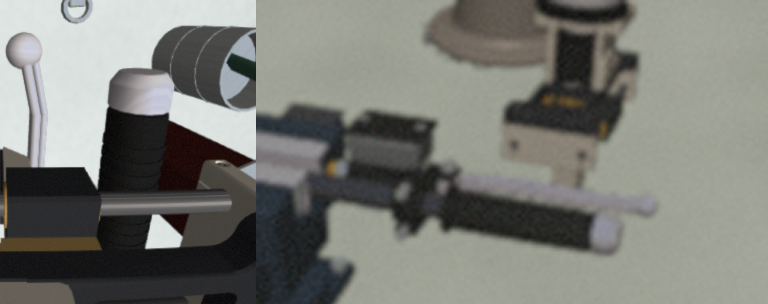

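The lever is moving in with the finger on its outer face, and the force is building as the spring should make it. I'll continue along the arc.

```bash
python3 -m pendant '[[[0.0325,0.0015,0.0043],[0.0117,-0.0035,-0.0825],-1],[[0.0325,0.0015,0.0043],[0.0117,-0.0035,-0.0825],-1],[[0.0325,0.0015,0.0043],[0.0117,-0.0035,-0.0825],-1],[[0.0325,0.0015,0.0043],[0.0117,-0.0035,-0.0825],-1],[[0.0325,0.0015,0.0043],[0.0117,-0.0035,-0.0825],-1],[[0.0325,0.0015,0.0043],[0.0117,-0.0035,-0.0825],-1],[[0.0325,0.0015,0.0043],[0.0117,-0.0035,-0.0825],-1],[[0.0325,0.0015,0.0043],[0.0117,-0.0035,-0.0825],-1],[[0.0325,0.0015,0.0043],[0.0117,-0.0035,-0.0825],-1],[[0.0325,0.0015,0.0043],[0.0117,-0.0035,-0.0825],-1]]'
```

```text
time: 7.02
tool_pos: [602.8, 37.8, 142.1]
tcp_rot: [2.998, -0.023, 1.16]
contact_force: [-5.7, 1.9, 1.7]
grip_width: 0.2
finger_force: 3.3
```

```bash
python3 -m pendant '[[[0.018,0,0.0024],[0.0065,-0.002,-0.0455],-1],[[0.018,0,0.0024],[0.0065,-0.002,-0.0455],-1],[[0.018,0,0.0024],[0.0065,-0.002,-0.0455],-1],[[0.018,0,0.0024],[0.0065,-0.002,-0.0455],-1],[[0.018,0,0.0024],[0.0065,-0.002,-0.0455],-1],[[0.018,0,0.0024],[0.0065,-0.002,-0.0455],-1],[[0,0,0],[0,0,0],-1],[[0,0,0],[0,0,0],-1],[[0,0,0],[0,0,0],-1],[[0,0,0],[0,0,0],-1]]'
```

```text
time: 7.85
tool_pos: [605.8, 37.8, 142.5]
tcp_rot: [2.999, -0.027, 1.128]
contact_force: [-6.3, 2.7, 2.4]
grip_width: 0.4
finger_force: 3.5
```

```bash
python3 -m pendant '[[[0.015,0,0.002],[0.005,-0.0015,-0.035],-1],[[0.015,0,0.002],[0.005,-0.0015,-0.035],-1],[[0.015,0,0.002],[0.005,-0.0015,-0.035],-1],[[0,0,0],[0,0,0],-1],[[0,0,0],[0,0,0],-1],[[0,0,0],[0,0,0],-1],[[0,0,0],[0,0,0],-1],[[0,0,0],[0,0,0],-1],[[0,0,0],[0,0,0],-1],[[0,0,0],[0,0,0],-1]]'
```

```text
time: 8.68
tool_pos: [607.1, 37.8, 142.7]
tcp_rot: [2.999, -0.029, 1.115]
contact_force: [-7.9, 2.2, 2.1]
grip_width: 0.3
finger_force: 3.5
```

```bash
python3 -m pendant '[[[0.014,-0.003,0.002],[0,0,0],-1],[[0.014,-0.003,0.002],[0,0,0],-1],[[0.014,-0.003,0.002],[0,0,0],-1],[[0,0,0],[0,0,0],-1],[[0,0,0],[0,0,0],-1],[[0,0,0],[0,0,0],-1],[[0,0,0],[0,0,0],-1],[[0,0,0],[0,0,0],-1],[[0,0,0],[0,0,0],-1],[[0,0,0],[0,0,0],-1]]'
```

```text
time: 9.52
tool_pos: [608.1, 37.5, 142.8]
tcp_rot: [3.0, -0.029, 1.115]
contact_force: [-7.9, 2.4, 3.4]
grip_width: 0.5
finger_force: 4.0
```

```bash
python3 -m pendant '[[[0.014,-0.003,0.004],[0,0,0],-1],[[0.014,-0.003,0.004],[0,0,0],-1],[[0.014,-0.003,0.004],[0,0,0],-1],[[0,0,0],[0,0,0],-1],[[0,0,0],[0,0,0],-1],[[0,0,0],[0,0,0],-1],[[0,0,0],[0,0,0],-1],[[0,0,0],[0,0,0],-1],[[0,0,0],[0,0,0],-1],[[0,0,0],[0,0,0],-1]]'
```

```text
time: 10.35
tool_pos: [608.3, 37.5, 142.8]
tcp_rot: [3.002, -0.028, 1.115]
contact_force: [-10.9, 3.1, 4.8]
grip_width: 0.4
finger_force: 5.7
```

```bash
python3 -m pendant '[[[0.008,-0.003,0.015],[0,0,0],-1],[[0.008,-0.003,0.015],[0,0,0],-1],[[0,0,0],[0,0,0],-1],[[0,0,0],[0,0,0],-1],[[0,0,0],[0,0,0],-1],[[0,0,0],[0,0,0],-1],[[0,0,0],[0,0,0],-1],[[0,0,0],[0,0,0],-1],[[0,0,0],[0,0,0],-1],[[0,0,0],[0,0,0],-1]]'
python3 - <<'E'
from h import *
g=[bot.capture(n) for n in("wrist","scene")];cv2.imwrite("pics/w4.png",g[0]);cv2.imwrite("pics/s4.png",g[1])
o=bot.get_obs();print(o["tool_pos"].round(2),o["contact_force"].round(1),o["moment"].round(2))
for p,q in(("s3","w3"),):
    pass
c=cv2.resize(g[1][150:230,210:320],None,fx=4,fy=4,interpolation=2)
cv2.imwrite("pics/v4.png",np.hstack([g[0][64:384,256:512],c]))
E
```

```text
time: 11.18
tool_pos: [608.3, 37.5, 142.9]
tcp_rot: [3.004, -0.028, 1.115]
contact_force: [-11.7, 3.6, 1.7]
grip_width: 0.5
finger_force: 5.8
[608.3   37.49 142.95] [-11.8   4.4   1.4] [ 0.5   1.87 -0.05]
```

View pics/v4.png

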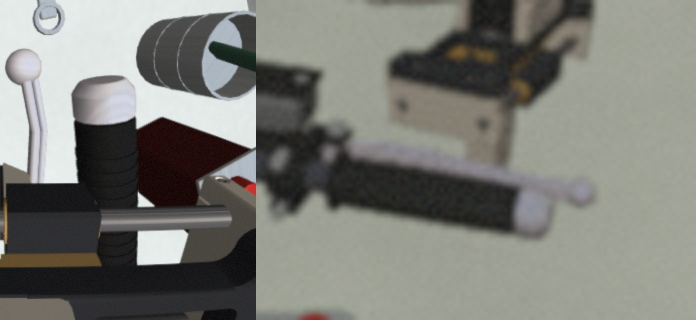

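At the stop the finger is on the blade's outer face, the lever is about 20 mm off the grip and nothing else is touched. Raising the tool slightly relieved the vertical friction. I'll firm up to about 16 N and hold.

```bash
python3 -m pendant '[[[0.014,-0.005,0.005],[0,0,0],-1],[[0.014,-0.005,0.005],[0,0,0],-1],[[0.014,-0.005,0.005],[0,0,0],-1],[[0,0,0],[0,0,0],-1],[[0,0,0],[0,0,0],-1],[[0,0,0],[0,0,0],-1],[[0,0,0],[0,0,0],-1],[[0,0,0],[0,0,0],-1],[[0,0,0],[0,0,0],-1],[[0,0,0],[0,0,0],-1]]'
for i in 1 2 3; do python3 -m pendant '[[[0,0,0],[0,0,0],-1],[[0,0,0],[0,0,0],-1],[[0,0,0],[0,0,0],-1],[[0,0,0],[0,0,0],-1],[[0,0,0],[0,0,0],-1],[[0,0,0],[0,0,0],-1],[[0,0,0],[0,0,0],-1],[[0,0,0],[0,0,0],-1],[[0,0,0],[0,0,0],-1],[[0,0,0],[0,0,0],-1]]' | grep -E "time|pos|contact"; done
```

```text
time: 12.12
tool_pos: [608.5, 37.4, 143.0]
tcp_rot: [3.006, -0.027, 1.115]
contact_force: [-14.6, 5.6, 1.0]
grip_width: 0.6
finger_force: 7.5
time: 12.95
tool_pos: [608.5, 37.4, 143.0]
contact_force: [-14.8, 5.0, 2.8]
time: 13.78
tool_pos: [608.5, 37.4, 143.0]
contact_force: [-14.4, 5.3, 1.9]
time: 14.62
tool_pos: [608.5, 37.4, 143.0]
contact_force: [-14.0, 5.5, 2.1]
```

```bash
python3 -m pendant '[[[-0.035,0.003,-0.008],[0,0,0],-1],[[-0.035,0.003,-0.008],[0,0,0],-1],[[-0.035,0.003,-0.008],[0,0,0],-1],[[-0.035,0,-0.007],[-0.0117,0.0035,0.0825],-1],[[-0.035,0,-0.007],[-0.0117,0.0035,0.0825],-1],[[-0.035,0,-0.007],[-0.0117,0.0035,0.0825],-1],[[-0.035,0,-0.007],[-0.0117,0.0035,0.0825],-1],[[-0.035,0,-0.007],[-0.0117,0.0035,0.0825],-1],[[-0.035,0,-0.007],[-0.0117,0.0035,0.0825],-1],[[-0.035,0,-0.007],[-0.0117,0.0035,0.0825],-1]]'
python3 -m pendant '[[[-0.034,-0.001,-0.0045],[-0.0117,0.0035,0.0825],-1],[[-0.034,-0.001,-0.0045],[-0.0117,0.0035,0.0825],-1],[[-0.034,-0.001,-0.0045],[-0.0117,0.0035,0.0825],-1],[[-0.034,-0.001,-0.0045],[-0.0117,0.0035,0.0825],-1],[[-0.034,-0.001,-0.0045],[-0.0117,0.0035,0.0825],-1],[[-0.034,-0.002,-0.0045],[-0.0117,0.0035,0.0825],-1],[[-0.034,-0.002,-0.0045],[-0.0117,0.0035,0.0825],-1],[[-0.034,-0.002,-0.0045],[-0.0117,0.0035,0.0825],-1],[[-0.034,-0.002,-0.0045],[-0.0117,0.0035,0.0825],-1],[[-0.034,-0.002,-0.0045],[-0.0117,0.0035,0.0825],-1]]'
```

```text
time: 15.45
tool_pos: [600.8, 37.6, 142.0]
tcp_rot: [2.998, -0.02, 1.185]
contact_force: [-4.4, 6.1, 0.4]
grip_width: 0.3
finger_force: 3.5
time: 16.28
tool_pos: [590.9, 37.0, 140.7]
tcp_rot: [2.997, -0.006, 1.285]
contact_force: [-4.0, 5.3, -0.6]
grip_width: 0.6
finger_force: 2.7
```

```bash
python3 -m pendant '[[[-0.033,-0.005,-0.0045],[-0.009,0.0027,0.062],-1],[[-0.033,-0.005,-0.0045],[-0.009,0.0027,0.062],-1],[[-0.033,-0.005,-0.0045],[-0.009,0.0027,0.062],-1],[[-0.033,-0.005,-0.0045],[-0.009,0.0027,0.062],-1],[[-0.033,-0.005,-0.0045],[-0.009,0.0027,0.062],-1],[[-0.033,-0.005,-0.0045],[-0.009,0.0027,0.062],-1],[[-0.033,-0.005,-0.0045],[-0.009,0.0027,0.062],-1],[[-0.033,-0.005,-0.0045],[-0.009,0.0027,0.062],-1],[[-0.033,-0.005,-0.0045],[-0.009,0.0027,0.062],-1],[[-0.033,-0.005,-0.0045],[-0.009,0.0027,0.062],-1]]'
python3 -m pendant '[[[-0.025,0.005,-0.003],[0,0,0],-1],[[-0.025,0.005,-0.003],[0,0,0],-1],[[-0.025,0.005,-0.003],[0,0,0],-1],[[-0.025,0.005,-0.003],[0,0,0],-1],[[-0.025,0.005,-0.003],[0,0,0],-1],[[-0.025,0.005,-0.003],[0,0,0],-1],[[-0.025,0.005,-0.003],[0,0,0],-1],[[-0.025,0.005,-0.003],[0,0,0],-1],[[-0.025,0.005,-0.003],[0,0,0],-1],[[-0.025,0.005,-0.003],[0,0,0],-1]]'
```

```text
time: 17.12
tool_pos: [582.0, 34.6, 139.9]
tcp_rot: [2.994, 0.006, 1.359]
contact_force: [-1.1, 0.4, -0.4]
grip_width: 0.3
finger_force: 0.5
time: 17.95
tool_pos: [574.2, 36.4, 139.1]
tcp_rot: [2.995, 0.006, 1.359]
contact_force: [0.3, 0.2, 0.2]
grip_width: 0.5
finger_force: 0.0
```

Clear of the lever. I'll back off and rise well away, then check that the lever is out and nothing has shifted.

```bash
python3 -m pendant '[[[-0.2,0.05,0],[0,0,0],-1],[[-0.4,0.1,0],[0,0,0],-1],[[-0.4,0.1,0],[0,0,0],-1],[[-0.4,0.1,0.2],[0,0,0],-1],[[-0.4,0.1,0.5],[0,0,0],-1],[[-0.4,0.2,0.6],[0,0,0],-1],[[-0.4,0.3,0.6],[0,0,0],-1],[[-0.4,0.4,0.6],[0,0,0],-1],[[-0.2,0.2,0.3],[0,0,0],-1],[[0,0,0],[0,0,0],-1]]'
python3 - <<'E'
from h import *
g=[bot.capture(n) for n in("top","scene")]
a=[g[0],cv2.imread("pics/top0.png"),g[1],cv2.imread("pics/scene0.png")]
c=lambda x,r:cv2.resize(x[r[0]:r[1],r[2]:r[3]],(390,290),interpolation=2)
R=(90,310,140,430);S=(140,305,130,365)
cv2.imwrite("pics/fin.png",np.vstack([np.hstack([c(a[0],R),c(a[1],R)]),np.hstack([c(a[2],S),c(a[3],S)])]))
m=np.abs(a[2].astype(int)-a[3]).max(2)[145:300,100:370]>40;print("scene diff px",m.sum(),bot.get_obs()["contact_force"].round(1))
E
```

```text
time: 18.78
tool_pos: [478.1, 83.9, 225.1]
tcp_rot: [2.991, 0.005, 1.36]
contact_force: [0.9, -0.1, 0.5]
grip_width: 0.7
finger_force: 0.0
scene diff px 12 [ 0.2 -0.2 -0.1]
```

View pics/fin.png

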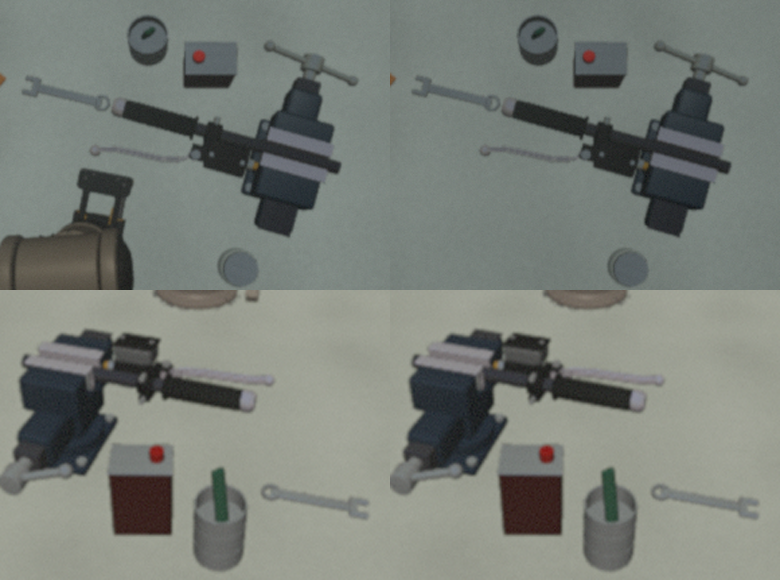

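The lever is back out with its ball at (95,150) in both top crops. The clamp and the loose things are where they were, and the arm is clear.

```bash
python3 -c "from plant import bot; print(bot.close_job())"
```

```text
the job is handed in; nothing more can be done
None
```

The lever came up against its stop short of the grip, was held there at about 15 N for over two seconds and eased back out. The arm came clear, the clamp and the things round the vice looked unmoved in the final pictures, and the job is handed in at about 19 s.

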